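# Clip the chuck key onto its keeper eye

### The arm

A 6-joint arm with a two-finger parallel gripper is mounted at the origin on a cart in front of the work surface, level with it; the furniture and walls round the work are solid. World frame = base frame: x ahead of the robot, y to its left, z up, the work surface at z = 0. Lengths are in m, angles in rad, forces in N, time in s.
With the tool pointing down it reaches from about 0.375 to 0.975 m from the base axis. Payload 3.8 kg.
Tool frame: the origin (TCP) lies midway between the tips of the shut fingers; the grasp point (between the pads) lies 19 mm behind it; z points along the fingers, y is the line along which they close (so a half turn about z gives the same grasp; the last joint's range is limited). The gripper opens to 85 mm and grips with 20 to 120 N. Pads are 22 mm wide; open, the fingers measure 114 mm over their backs; the gripper's body (76 mm by 85 mm) begins 54 mm behind the grasp point. The pads swing forward as they close: fully open they stand 13 mm farther back than shut.
Start: joints at [1.209, 0.264, 1.604, -0, 1.274, -0.037], TCP at [0.215, 0.64, 0.231] pointing down, gripper open.
Joint ranges: [-2.63, 2.63], [-0.94, 2.18], [0.31, 2.57], [-1.31, 4.45], [0, 2.66], [-2.55, 2.55]. Speed limits (rad/s): [2.57, 2.57, 3.14, 3.14, 3.14, 3.14].

### API

Orientations are given as a rotation vector (axis times angle).
In Python, from workcell import bot gives the robot as it stands.
- The arm moves only by the tool step_arm, never from a script. Its argument "motion" is a list of rows, each a list of 5 numbers: the finger opening in cm, from 0 to 8.54, then the shift along the tool's x, y, z in cm, then the turn about the tool's z in degrees. In form: [[claw, dx, dy, dz, twist], ...]. A call has 1 to 20 rows; each row is the pose to reach, as a shift and turn from the pose commanded when the call began, along the tool's axes at that moment; what a row does not reach only later rows make up. A row lasts 1/10 s, in which the tool goes at most 50 mm and 8.59 degrees, less where a joint would pass 70% of its speed; a pose out of reach is approached as far as the arm can. A call with a gripper value outside its range is refused whole. The fingers move at their own pace and stop on an object; "force" is the grip in N (left out, the last holds). Time passes only in rows, so rows that repeat a pose let the fingers close. It gives the time, the measured TCP pose, the force, the opening and the grip force at its end, in the units of the state.
- bot.read_state(): the state, without advancing time (a new reading comes with each control period).
- bot.read_camera(name): name is "scene" or "top" or "wrist"; returns (picture, depth): 480x640x3 uint8, red, green, blue; 480x640 float32, m along the optical axis (not along the pixel's ray), 0 where there is no reading.
- bot.calibration(name): a dict with "mtx" (3x3 intrinsics, pixels), "origin" and "orientation" of the camera in the world; the wrist camera has in their place "T_tool_cam" (4x4, takes a point from camera to tool coordinates, whose origin is the TCP and whose axes are the flange's). Camera axes: x right, y up, looking along -z (the intrinsics and any distortion apply to the point x, -y, -z); pixel columns grow to the right and rows downward; lengths in m; the calibration is good to about 2 mm. A picture is of the moment at which its call begins: read the wrist's pose just before it. calibration takes no time and is no camera call.
- bot.finish_job(): hands the job in; it is judged then, once.
The state is a dict: "time": time; "q": joint angles; "joint_vel": joint speeds; "joint_torque": joint torques, N m; "tool_pos": TCP position; "tcp_rot": TCP orientation; "wrist_force": force on the tool from outside, world axes, zero at the start; "torque": the same for the moment, N m; "width": opening from 0.0 (shut) to 1.0 (fully open); "grip_force": force on a finger pad.
Only numpy, scipy, OpenCV 4.12 (cv2) and the standard library are available. Lean on these libraries where they do the work, as an engineer would, in place of code of your own. Each camera call takes 0.05 s, during which the arm holds its last target. There are 200 camera calls.

### The job

Pick up the drill chuck key and clip its snap hook round the right-hand leg (as seen from the robot) of the staple-shaped keeper eye on the rail: come from the right and press the sprung gate inward against that leg until the leg is inside the hook. Then draw the key back so that the leg sits in the bow and hold a tug of about 10 newtons for a second to prove it has caught, never loading the eye with more than 18 newtons. Lower it and let go, leaving it lying flat, clipped on with the gate shut, and leave the other tools where they are.

Things in the scene. Friction and masses are not known exactly. Their poses are not given: they have to be found in the camera images.
- key_grip (a point): Centre of the black/orange rubber grip (36 long in x, 18 wide in y, 24 tall) of a loose chuck key with snap hook, 0.13-0.21 kg, lying flat, grip underside 12 mm below. Grasp here, fingers closing along y. x points to the hook, y to the gate side, z up. A collar, 28 wide, 6 long, at each end of the grip. Key spans x -73 to +92 mm. Hook lies in the plane z = 0, of 8 mm round bar
- key_entry (a point): Point on the shut gate's centre line, 55 mm in x and 12 mm in y from key_grip (same axes): where the leg goes in (5 mm either way in x works). A leg touching the shut gate has its centre 7 mm outside (+y). It is past the nose once 7 mm inside (-y), meets the gate's stop about 15 mm inside. Aim 10-12 mm inside, then draw the key to its own -x
- key_seat (a point): Where the leg's centre lies when seated in the hook's bow: x 80, y -4 mm from key_grip, same axes. Bow centre line: half circle, radius 16, about x 72, y -4. Spine bar at y -20; nose, the round end of the bow, at x 72, y 12, reaching back to x 68. While drawn back, the leg slides off the gate's tip at about x 71 and the gate springs shut
- gate (a joint): Brass sprung gate, 6 mm thick, 38 mm long, closing the hook's gap on the +y side; pivot at x 28, y 12 mm from key_grip, lying along +x when shut. 0 = shut; grows as the tip swings inward (-y) to a stop at 0.70 rad. Pressing it at key_entry takes about 2.2 N to start, 4 N fully in
- rail_mid (a point): Middle of the top face of a fixed aluminium rail, 40 (x) x 200 (y) x 6 mm, on the bench. x across the rail, away from the robot; y along it; z up. On it is clamped a yellow carriage plate (26 x 70 mm, screw heads to 8 mm above the rail) with the keeper eye: an upright closed staple of 8 mm round steel bar, 51 mm high, two legs 40 mm apart along y
- near_leg_zone (a point): Middle of the zone where the right-hand leg (smaller y) may stand, 28 mm above the bench, rail's axes. NOT measured: the eye's place on the rail; the leg is up to 32 mm along y and 3 mm along x from here. Come from smaller y, key's x along rail's x, gate leading, and feel for the first 2 N. Leg is straight 14-42 mm above the bench; hook plane fits at 24-30 mm. Eye is rigid
- tape_measure: yellow and black pocket tape measure, 38 x 86 x 70 mm, origin under its centre; leave alone
- wood_ring: flat wooden ring, 106 mm across, 14 mm high, origin under its centre; leave alone
- screw_tin: round grey open tin of screws, 86 mm across, 55 mm high, origin under its centre; leave alone
- sanding_block: wooden sanding block, 64 x 110 x 35 mm, origin under its centre; leave alone

How it is judged:
By the outcome, as a careful person would: the job done as asked, in the order asked, and still so for the second after the job is handed in, with the robot touching nothing.
It also fails if it takes over 58 s, if anything falls off the work surface, if the arm or the gripper's body presses on something with over 40 N, if the wrist force passes 120 N, or if a joint passes its speed limit or range.

## Working session

There is one attempt and no reset: what is moved stays moved. The work goes in short steps, Python scripts to look and compute and a tool call to move; the robot and the scene stay as the last step left them, time stands still between calls to the robot, and variables do not carry over. Pictures are saved under pics/ and viewed, at most 10 in all, crops included, and the job is handed in when it is done.

Besides the shell and the picture viewer there is one more tool, called after "Call:" as a command line: name --pt "numbers of a row" for each row, then --argument value for the rest. step_arm: Moves the arm, as the interface text tells. Its arguments: {"type":"object","properties":{"motion":{"type":"array","items":{"type":"array","items":{"type":"number"}}},"force":{"type":"number"}},"required":["motion"]}

```bash
mkdir -p pics; cat > h.py <<'E'
import numpy as np, cv2
from scipy.spatial.transform import Rotation as R
from workcell import bot
def cam(name):
    s=bot.read_state(); im,d=bot.read_camera(name); c=bot.calibration(name)
    if name=='wrist':
        T=np.eye(4);T[:3,:3]=R.from_rotvec(s['tcp_rot']).as_matrix();T[:3,3]=s['tool_pos']
        T=T@np.array(c['T_tool_cam'])
    else:
        T=np.eye(4);o=np.array(c['orientation'],float)
        T[:3,:3]=o if o.shape==(3,3) else R.from_rotvec(o).as_matrix()
        T[:3,3]=c['origin']
    return im,d,np.array(c['mtx']),T
def cloud(d,K,T):
    v,u=np.mgrid[:480,:640]
    P=np.stack([(u-K[0,2])/K[0,0]*d,-(v-K[1,2])/K[1,1]*d,-d],-1)
    W=P@T[:3,:3].T+T[:3,3]; W[d<=0]=np.nan
    return W
def ray(u,v,K,T,z):
    r=T[:3,:3]@np.array([(u-K[0,2])/K[0,0],-(v-K[1,2])/K[1,1],-1])
    return T[:3,3]+r*(z-T[2,3])/r[2]
def st():
    s=bot.read_state(); 
    for k in ['time','q','tool_pos','tcp_rot','wrist_force','torque','width','grip_force']: print(k,np.round(s[k],4))
E
python3 - <<'E'
from h import *
st()
for n in ['top','scene']:
    im,d,K,T=cam(n); np.savez(n+'.npz',im=im,d=d,K=K,T=T); cv2.imwrite(f'pics/{n}.png',im[:,:,::-1]); print(bot.calibration(n))
E
```

```text
time 0.0
q [ 1.2091  0.2647  1.6054  0.      1.2737 -0.0369]
tool_pos [0.2151 0.639  0.23  ]
tcp_rot [-0.5079 -3.0998  0.0034]
wrist_force [ 0.1296 -0.4307  0.2109]
torque [ 0.0275  0.0312 -0.0517]
width 0.998
grip_force 0.0
{'mtx': array([[479.45237319,   0.        , 312.16613632],
       [  0.        , 479.45237319, 235.79501987],
       [  0.        ,   0.        ,   1.        ]]), 'origin': array([ 0.3274383 , -0.04856414,  1.13617156]), 'orientation': array([ 0.12635502, -0.14049419, -1.55555587])}
{'mtx': array([[620.16118676,   0.        , 316.7658004 ],
       [  0.        , 620.16118676, 228.20875351],
       [  0.        ,   0.        ,   1.        ]]), 'origin': array([-0.5684177 , -1.26733609,  0.8485309 ]), 'orientation': array([ 1.06237971, -0.39849346, -0.65922478])}
```

View pics/top.png

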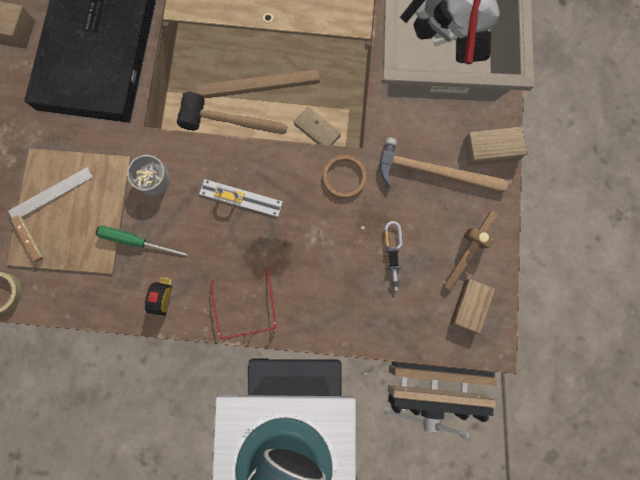

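View pics/scene.png

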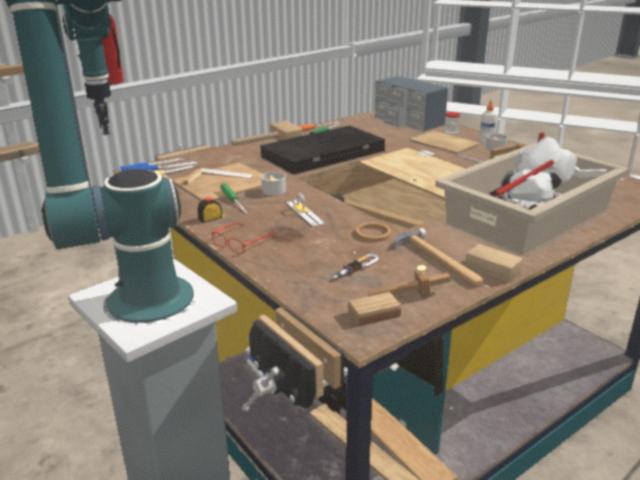

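The top view shows the key with its grip at about (393,260), its hook at (394,235) and the brass gate on the left. The rail is at about (240,197) with the yellow carriage at (230,196). The scene view agrees.

```bash
cat > m.py <<'E'
from h import *
z=np.load('top.npz');im,d,K,T=[z[k] for k in ('im','d','K','T')]
W=cloud(d,K,T)
for p in [(320,220),(300,300),(240,240),(430,260)]: print('bench',W[p[1],p[0]].round(4))
hsv=cv2.cvtColor(im,cv2.COLOR_RGB2HSV)
# rail: bright unsaturated
def comp(m,x0,x1,y0,y1):
    q=np.zeros_like(m);q[y0:y1,x0:x1]=m[y0:y1,x0:x1];return q
m=comp(((hsv[...,1]<60)&(hsv[...,2]>110)).astype(np.uint8),190,292,170,225)
v,u=np.nonzero(m);r=cv2.minAreaRect(np.c_[u,v].astype(np.float32));print('rail',len(u),r)
b=cv2.boxPoints(r);P=np.array([ray(*p,K,T,.006) for p in b]);print(P.round(4),P.mean(0).round(4), [np.linalg.norm(P[i]-P[i-1]).round(3) for i in range(4)])
e=max([P[i]-P[i-1] for i in range(4)],key=np.linalg.norm);print('yaw of rail y',np.degrees(np.arctan2(e[1],e[0])))
big=cv2.resize(im[170:225,190:295],None,fx=7,fy=7,interpolation=2)[:300*2]
k=cv2.resize(im[210:300,365:425],None,fx=6,fy=6,interpolation=2)
c=np.zeros((540,790,3),np.uint8);c[:385,:735]=big
cv2.imwrite('pics/c1.png',np.hstack([cv2.resize(im[165:230,190:295],None,fx=4,fy=4,interpolation=2)[:260],cv2.resize(im[210:300,365:425],None,fx=2.889,fy=2.889,interpolation=2)[:260]])[:,:,::-1])
E
python3 m.py
```

```text
bench [ 0.5619 -0.0764 -0.0009]
bench [ 0.3694 -0.0308 -0.0028]
bench [0.5101 0.1148 0.002 ]
bench [ 0.4675 -0.3402 -0.0007]
rail 1084 ((235.9090576171875, 197.81686401367188), (52.23582458496094, 91.96247100830078), 88.36341857910156)
[[0.6735 0.2439 0.006 ]
 [0.6832 0.0199 0.006 ]
 [0.553  0.0135 0.006 ]
 [0.5439 0.2334 0.006 ]] [0.6134 0.1277 0.006 ] [np.float64(0.13), np.float64(0.224), np.float64(0.13), np.float64(0.22)]
yaw of rail y -87.52968029479814
```

View pics/c1.png

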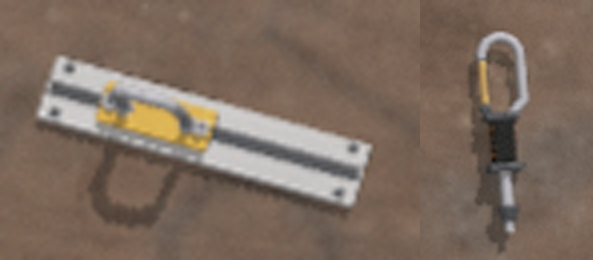

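The crop shows the rail corners at (60,57), (372,146), (353,207) and (37,120), with the eye's right leg foot near (200,130). In the key crop, the collars are at (502,115) and (507,167), the bow top at (500,32) and the tail at (510,232).

```bash
cat > m2.py <<'E'
from h import *
z=np.load('top.npz');im,d,K,T=[z[k] for k in ('im','d','K','T')]
f=lambda x,y,h:ray(190+x/4,165+y/4,K,T,h)
C=np.array([f(60,57,.006),f(372,146,.006),f(353,207,.006),f(37,120,.006)]);print(C.round(4),C.mean(0).round(4))
e=C[0]+C[3]-C[1]-C[2];print('rail yaw',np.degrees(np.arctan2(-e[0],e[1])),np.linalg.norm(e)/2)
print('legs',f(200,132,.012).round(4),f(110,102,.012).round(4))
g=lambda x,y,h:ray(365+(x-420)/2.889,210+y/2.889,K,T,h)
a,b,t,n=[g(*p,.014) for p in [(502,115),(507,167),(510,232),(500,32)]]
print('grip',(a+b)/2,'tail',t,'tip',n); e=n-t;print('key yaw',np.degrees(np.arctan2(e[1],e[0])),np.linalg.norm(e))
print(bot.calibration('wrist'))
print(R.from_rotvec(bot.read_state()['tcp_rot']).as_matrix().round(3))
E
python3 m2.py
```

```text
[[0.6583 0.2047 0.006 ]
 [0.6051 0.0137 0.006 ]
 [0.5672 0.0243 0.006 ]
 [0.6187 0.2167 0.006 ]] [0.6123 0.1148 0.006 ]
rail yaw -15.271589306642756 0.198698838640001
legs [0.6109 0.117  0.012 ] [0.6289 0.1719 0.012 ]
grip [ 0.4676312  -0.25194314  0.014     ] tail [ 0.39362535 -0.25501132  0.014     ] tip [ 0.55835168 -0.24991956  0.014     ]
key yaw 1.770473473483196 0.16480500708498497
{'mtx': array([[358.53594772,   0.        , 319.75226201],
       [  0.        , 358.53594772, 246.34923382],
       [  0.        ,   0.        ,   1.        ]]), 'T_tool_cam': array([[-1.22375515e-03,  9.45296687e-01,  3.26209559e-01,
         8.49554738e-02],
       [ 9.99999100e-01,  1.33602776e-03, -1.20133120e-04,
        -1.37122188e-04],
       [-5.49386467e-04,  3.26209118e-01, -9.45297471e-01,
        -1.41909712e-01],
       [ 0.00000000e+00,  0.00000000e+00,  0.00000000e+00,
         1.00000000e+00]])}
[[-0.948  0.319 -0.001]
 [ 0.319  0.948 -0.002]
 [ 0.    -0.002 -1.   ]]
```

Call:
step_arm --pt "8.5 -52 -37 2 110" --pt "8.5 -52 -37 2 110" --pt "8.5 -52 -37 2 110" --pt "8.5 -52 -37 2 110" --pt "8.5 -52 -37 2 110" --pt "8.5 -52 -37 2 110" --pt "8.5 -52 -37 2 110" --pt "8.5 -52 -37 2 110" --pt "8.5 -52 -37 2 110" --pt "8.5 -52 -37 2 110" --pt "8.5 -52 -37 2 110" --pt "8.5 -52 -37 2 110" --pt "8.5 -52 -37 2 110" --pt "8.5 -52 -37 2 110" --pt "8.5 -52 -37 2 110" --pt "8.5 -52 -37 2 110"

```text
time: 1.7
tool_pos: [0.5893, 0.1238, 0.2109]
tcp_rot: [-2.829, -1.364, 0.001]
wrist_force: [0.1, -0.4, -0.6]
width: 0.994
grip_force: 0.0
```

```bash
python3 - <<'E'
from h import *
im,d,K,T=cam('wrist'); np.savez('w1.npz',im=im,d=d,K=K,T=T); cv2.imwrite('pics/w1.png',im[:,:,::-1]); st()
E
```

```text
time 1.75
q [1.6610e-01 1.4160e-01 1.7877e+00 4.0000e-04 1.2131e+00 8.3790e-01]
tool_pos [0.5893 0.1242 0.211 ]
tcp_rot [-2.8291e+00 -1.3646e+00  1.1000e-03]
wrist_force [0.5591 0.4461 0.3088]
torque [0.0208 0.0079 0.0779]
width 0.9902
grip_force 0.0
```

View pics/w1.png

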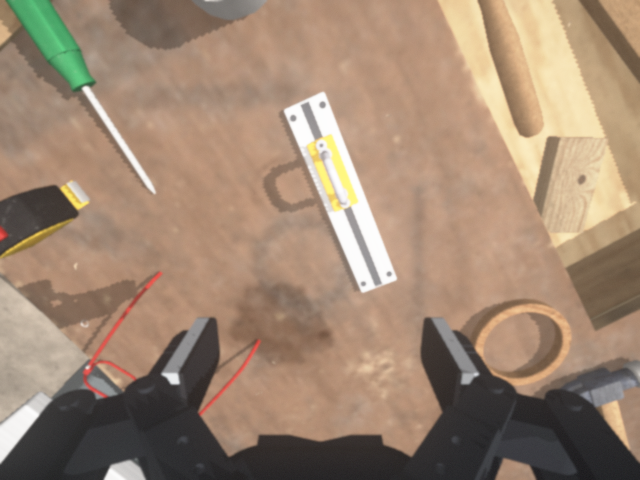

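The wrist view shows the rail corners at (284,110), (325,93), (396,279) and (362,292), and the eye's bar runs from (322,147) to (346,205).

```bash
python3 - <<'E'
from h import *
z=np.load('w1.npz');im,d,K,T=[z[k] for k in ('im','d','K','T')]
C=np.array([ray(*p,K,T,.006) for p in [(284,110),(325,93),(396,279),(362,292)]]);print(C.round(4),C.mean(0).round(4))
e=C[0]+C[1]-C[2]-C[3];print('yaw',np.degrees(np.arctan2(-e[0],e[1])),np.linalg.norm(e)/2)
W=cloud(d,K,T);print(W[300,300],W[230,225])
S=W[90:295,280:400].reshape(-1,3);c=C.mean(0)
th=np.radians(-15.3);ax=np.array([np.cos(th),np.sin(th)]);ay=np.array([-np.sin(th),np.cos(th)])
for lo,hi in [(.02,.035),(.035,.045),(.045,.06)]:
    P=S[(S[:,2]>lo)&(S[:,2]<hi)]; q=P[:,:2]-c[:2];a,b=q@ax,q@ay
    print(lo,len(P),a.min(),a.max(),np.median(a),'y',b.min(),b.max())
m=cv2.inRange(cv2.cvtColor(im,cv2.COLOR_RGB2HSV),(20,120,120),(35,255,255));m[:90]=0;m[295:]=0;m[:,:280]=0;m[:,400:]=0
r=cv2.minAreaRect(cv2.findNonZero(m).astype(np.float32));p=ray(*r[0],K,T,.010);print('plate',r,p,(p-c)[:2]@ax,(p-c)[:2]@ay)
print('foot',[((ray(*q,K,T,h)-c)[:2]@np.c_[ax,ay]).round(4) for q,h in [((347,205),.014),((346,203),.02)]])
E
```

```text
[[0.6222 0.2186 0.006 ]
 [0.66   0.2066 0.006 ]
 [0.6063 0.0178 0.006 ]
 [0.5692 0.028  0.006 ]] [0.6144 0.1178 0.006 ]
yaw -15.707860338886636 0.19710553511475778
[ 0.508507    0.05927414 -0.00128576] [ 0.49964686  0.16929161 -0.00072221]
0.02 11 -0.002672774717572819 0.0031207224514057125 0.0012340544575600212 y 0.01021674645502044 0.05350719584487745
0.035 31 -0.004493512651051032 0.0033373384321165444 -2.3604689042440458e-05 y 0.005352842196640492 0.0534470647796213
0.045 489 -0.004658265244608624 0.003362888251851516 -0.0005271771237197126 y 0.006659698058135006 0.052149535462861114
plate ((331.8448486328125, 172.86207580566406), (71.3070068359375, 25.068870544433594), 68.19859313964844) [0.62171403 0.14786082 0.01      ] -0.0009185163677373179 0.030950118603984254
foot [array([ 0.0008, -0.0024]), array([0.0007, 0.0011])]
```

Call:
step_arm --pt "8.5 -36.9 14 3 50" --pt "8.5 -36.9 14 3 50" --pt "8.5 -36.9 14 3 50" --pt "8.5 -36.9 14 3 50" --pt "8.5 -36.9 14 3 50" --pt "8.5 -36.9 14 3 50" --pt "8.5 -36.9 14 3 50" --pt "8.5 -36.9 14 3 50" --pt "8.5 -36.9 14 3 50" --pt "8.5 -36.9 14 3 50" --pt "8.5 -36.9 14 3 50" --pt "8.5 -36.9 14 3 50"

```text
time: 2.95
tool_pos: [0.4699, -0.2508, 0.1814]
tcp_rot: [-3.141, -0.043, -0.0]
wrist_force: [-0.1, -0.2, 0.1]
width: 0.995
grip_force: 0.0
```

```bash
python3 - <<'E'
from h import *
im,d,K,T=cam('wrist'); np.savez('w2.npz',im=im,d=d,K=K,T=T); cv2.imwrite('pics/w2.png',im[:,:,::-1]); st()
E
```

```text
time 3.0
q [-5.3740e-01  3.2700e-02  1.9625e+00  3.0000e-04  1.1463e+00  1.0062e+00]
tool_pos [ 0.4699 -0.251   0.1814]
tcp_rot [-3.1412e+00 -4.2500e-02 -4.0000e-04]
wrist_force [-0.6126 -0.2243 -0.0118]
torque [ 0.0095 -0.0405  0.0106]
width 0.9893
grip_force 0.0
```

View pics/w2.png

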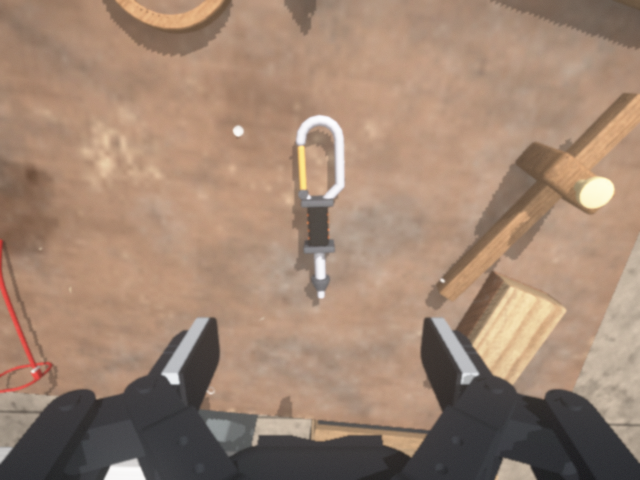

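The wrist view shows the collars at (318,202) and (319,247), the grip centre at about (318.5,225), the bow top at (320,117), the tail at (321,296), and the gate on the left from (304,190) to (301,147).

```bash
python3 - <<'E'
from h import *
z=np.load('w2.npz');im,d,K,T=[z[k] for k in ('im','d','K','T')]
g=cv2.cvtColor(im,cv2.COLOR_RGB2HSV)
W=cloud(d,K,T)
S=W[100:310,285:360].reshape(-1,3);P=S[S[:,2]>.006]
print(len(P),P[:,2].max(),P.min(0),P.max(0))
# grip: rows between collars: sides at height > .016
Q=P[P[:,2]>.016]; print('grip pts',len(Q),Q.min(0),Q.max(0),cv2.minAreaRect(Q[:,:2].astype(np.float32)))
bow,tail=ray(320,117,K,T,.012),ray(321,297,K,T,.010)
a=ray(318,202,K,T,.024);b=ray(319.3,247,K,T,.024)
print(bow,tail,a,b,(a+b)/2)
e=bow-tail;print('yaw',np.degrees(np.arctan2(e[1],e[0]))+np.degrees(4/165),np.linalg.norm(e),np.degrees(np.arctan2(*(a-b)[1::-1])))
u=tail+ e/np.linalg.norm(e)*.073;print('grip from tail',u)
s=ray(339.5,165,K,T,.012);gt=ray(302.5,168,K,T,.012);print('spine',s,'gate',gt)
E
```

```text
3546 0.025289883597881535 [ 0.39478798 -0.26967152  0.0060659 ] [ 0.55917877 -0.22880132  0.02528988]
grip pts 1651 [ 0.39743262 -0.26762856  0.01600384] [ 0.55691908 -0.23097324  0.02528988] ((0.47723162174224854, -0.24870893359184265), (0.03635247424244881, 0.1593421995639801), 88.48560333251953)
[ 0.55771388 -0.24831555  0.012     ] [ 0.39324515 -0.25357598  0.01      ] [ 0.48978737 -0.24839399  0.024     ] [ 0.44948013 -0.25052091  0.024     ] [ 0.46963375 -0.24945745  0.024     ]
yaw 3.2209335524892055 0.16456499288294119 3.0205640188294414
grip from tail [ 0.46620245 -0.25124249  0.01088719]
spine [ 0.51968652 -0.26592531  0.012     ] gate [ 0.51635466 -0.23443895  0.012     ]
```

Call:
step_arm --pt "5 -0.2 -0.1 4 -1.5" --pt "5 -0.2 -0.1 8 -1.5" --pt "5 -0.2 -0.1 12 -1.5" --pt "5 -0.2 -0.1 15 -1.5" --pt "5 -0.2 -0.1 16.5 -1.5" --pt "5 -0.2 -0.1 17.3 -1.5" --pt "5 -0.2 -0.1 17.8 -1.5" --pt "5 -0.2 -0.1 17.8 -1.5" --pt "1 -0.2 -0.1 17.8 -1.5" --pt "1 -0.2 -0.1 17.8 -1.5" --pt "1 -0.2 -0.1 17.8 -1.5" --pt "1 -0.2 -0.1 17.8 -1.5" --pt "1 -0.2 -0.1 17.8 -1.5" --pt "1 -0.2 -0.1 17.8 -1.5" --force 80

```text
time: 4.4
tool_pos: [0.4684, -0.2522, 0.0049]
tcp_rot: [3.139, 0.079, 0.004]
wrist_force: [-0.7, 1.3, 6.3]
width: 0.187
grip_force: 79.8
```

Call:
step_arm --pt "1 0 0 -1 0" --pt "1 0 0 -4 0" --pt "1 0 0 -8 0" --pt "1 0 0 -12 0" --pt "1 0 0 -12 0" --pt "1 0 0 -12 0" --pt "1 0 0 -12 0"

```text
time: 5.1
tool_pos: [0.4659, -0.2509, 0.1219]
tcp_rot: [-3.139, -0.079, 0.004]
wrist_force: [-0.4, -0.4, -2.8]
width: 0.191
grip_force: 78.9
```

```bash
python3 - <<'E'
from h import *
im,d,K,T=cam('wrist'); np.savez('w3.npz',im=im,d=d,K=K,T=T); cv2.imwrite('pics/w3.png',im[:,:,::-1]); st()
E
```

```text
time 5.15
q [-0.541   0.088   2.0238 -0.      1.0337  0.9794]
tool_pos [ 0.4656 -0.2507  0.1213]
tcp_rot [-3.1385 -0.0791  0.0052]
wrist_force [-0.6167  0.2296 -2.2374]
torque [ 0.0226 -0.0031  0.03  ]
width 0.1878
grip_force 78.9182
```

View pics/w3.png

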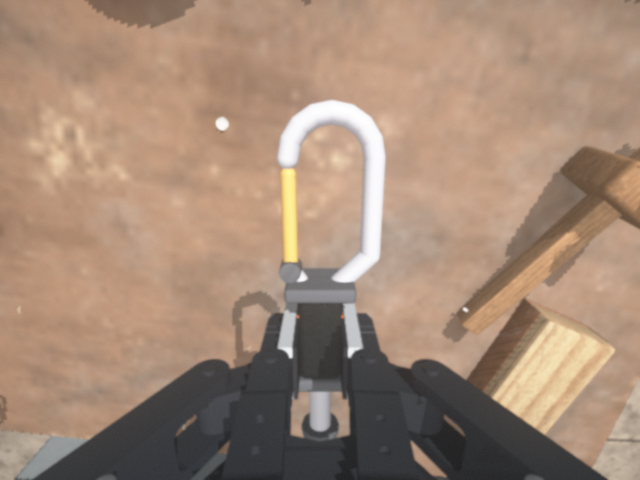

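The key is held. The bow top is at (333,102), the gate runs from (291,265) to (288,165), and the spine is at x≈374. Next I measure the hook in the tool frame.

```bash
cat > key.py <<'E'
from h import *
import sys
z=np.load(sys.argv[1]);im,d,K,T=[z[k] for k in ('im','d','K','T')]
Tc=np.array(bot.calibration('wrist')['T_tool_cam']);Tc=Tc
W=cloud(d,K,Tc) # tool coords
S=W[90:290,270:395].reshape(-1,3);P=S[(S[:,2]<.02)&(S[:,2]>-.03)]
print('n',len(P),'min',P.min(0).round(4),'max',P.max(0).round(4))
for n,(u,v) in dict(spine1=(373,170),spine2=(371,240),gate1=(288,185),gate2=(291,240),bow=(333,113),collar=(320,285)).items(): print(n,np.nanmedian(W[v-2:v+3,u-1:u+2].reshape(-1,3),0).round(4))
E
python3 key.py w3.npz
```

```text
n 9068 min [ 0.0216 -0.0165 -0.0182] max [0.091  0.0236 0.0054]
spine1 [ 0.0672  0.0189 -0.0104]
spine2 [ 0.0406  0.0195 -0.0103]
gate1 [ 0.0616 -0.012  -0.0092]
gate2 [ 0.0402 -0.0114 -0.009 ]
bow [ 0.0866  0.0043 -0.0101]
collar [ 0.0231 -0.0002 -0.0137]
```

Call:
step_arm --pt "1 0.5 -1.5 0 1" --pt "1 1.5 -5 0 3" --pt "1 2.8 -9.5 0 5.5" --pt "1 4.2 -14 0 8.5" --pt "1 5.6 -18.5 0 11" --pt "1 6.9 -23 0 14" --pt "1 8.2 -27.5 0 16.5" --pt "1 9.3 -31 0 18.5" --pt "1 9.9 -33 0 19.8" --pt "1 9.9 -33 2 19.8" --pt "1 9.9 -33 5 19.8" --pt "1 9.9 -33 7 19.8" --pt "1 9.9 -33 8 19.8" --pt "1 9.9 -33 8 19.8" --pt "1 9.9 -33 8 19.8"

```text
time: 6.65
tool_pos: [0.5494, 0.0828, 0.043]
tcp_rot: [3.107, -0.462, -0.001]
wrist_force: [0.7, 0.7, -1.5]
width: 0.188
grip_force: 79.0
```

```bash
cat > leg.py <<'E'
from h import *
import sys
im,d,K,T=cam('wrist'); np.savez(sys.argv[1]+'.npz',im=im,d=d,K=K,T=T); cv2.imwrite('pics/'+sys.argv[1]+'.png',im[:,:,::-1]); st()
E
python3 leg.py w4
```

```text
time 6.7
q [0.1048 0.2312 2.0229 0.     0.8864 1.9709]
tool_pos [0.5502 0.0829 0.0439]
tcp_rot [-3.1071e+00  4.6220e-01 -1.7000e-03]
wrist_force [-0.5945  0.1233 -1.5264]
torque [ 0.0251 -0.0031 -0.0451]
width 0.1942
grip_force 78.9862
```

View pics/w4.png

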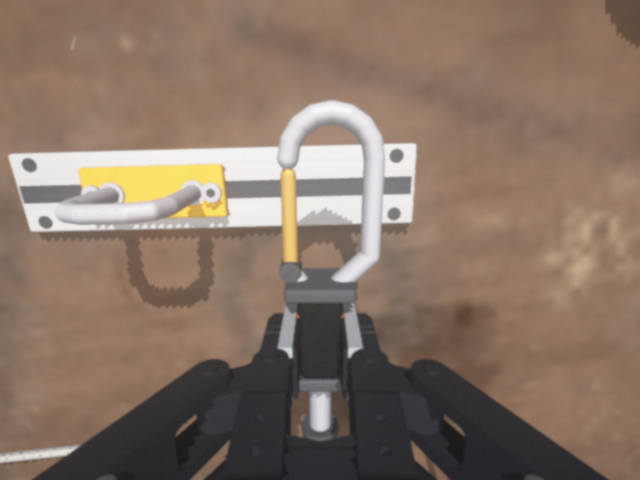

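The rail is square to the hook (rail edge about 1.7° in the image, gate about the same). The right leg rises from (197,191) to (160,209), left of the gate at x≈289.

```bash
cat > leg2.py <<'E'
from h import *
import sys
z=np.load(sys.argv[1]);im,d,K,T=[z[k] for k in ('im','d','K','T')]
Tc=np.array(bot.calibration('wrist')['T_tool_cam']);W=cloud(d,K,Tc);Z=float(sys.argv[2])
S=W[150:235,20:240].reshape(-1,3);H=Z-S[:,2]
for lo,hi in [(.016,.022),(.022,.028),(.028,.034),(.034,.042),(.046,.06)]:
    P=S[(H>lo)&(H<hi)];P2=P[P[:,1]>np.nanmax(P[:,1])-.012]
    print(lo,len(P2),'x',P2[:,0].min().round(4),P2[:,0].max().round(4),'y',P2[:,1].min().round(4),P2[:,1].max().round(4),'ymin',P[:,1].min().round(4))
for p,h in [((197,191),.014)]: print(ray(*p,K,Tc,Z-h))
for p in [(10,155),(415,143)]: print(ray(*p,K,Tc,Z-.006))
E
python3 leg2.py w4.npz .0435; python3 key.py w4.npz
```

```text
0.016 81 x 0.0486 0.0555 y -0.0625 -0.0576 ymin -0.1031
0.022 86 x 0.0482 0.0554 y -0.0635 -0.0575 ymin -0.1027
0.028 111 x 0.0481 0.0555 y -0.0632 -0.0575 ymin -0.1028
0.034 156 x 0.0482 0.0555 y -0.063 -0.0573 ymin -0.1025
0.046 803 x 0.0471 0.0554 y -0.0709 -0.0589 ymin -0.1014
[ 0.05244132 -0.05897287  0.0295    ]
[ 0.0686961  -0.15079247  0.0375    ]
[0.07408173 0.04585894 0.0375    ]
n 9069 min [ 0.0213 -0.0162 -0.0183] max [0.0909 0.024  0.0055]
spine1 [ 0.0671  0.0193 -0.0099]
spine2 [ 0.0406  0.0197 -0.0105]
gate1 [ 0.0617 -0.0117 -0.0093]
gate2 [ 0.0403 -0.0112 -0.0093]
bow [ 0.0865  0.0046 -0.0104]
collar [ 0.023   0.0001 -0.0132]
```

Call:
step_arm --pt "1 0 0 1 0" --pt "1 0 0 2 0" --pt "1 0 0 2.3 0" --pt "1 -0.02 -1 2.3 0" --pt "1 -0.06 -2 2.3 0" --pt "1 -0.08 -3 2.3 0" --pt "1 -0.1 -3.6 2.3 0" --pt "1 -0.1 -3.6 2.3 0" --pt "1 -0.1 -3.6 2.3 0" --pt "1 -0.1 -3.6 2.3 0"

```text
time: 7.7
tool_pos: [0.5588, 0.1176, 0.0202]
tcp_rot: [3.107, -0.462, -0.0]
wrist_force: [-1.1, -0.3, -3.2]
width: 0.191
grip_force: 79.0
```

Call:
step_arm --pt "1 0 -0.1 0 0" --pt "1 0 -0.2 0 0" --pt "1 -0.01 -0.3 0 0" --pt "1 -0.01 -0.3 0 0" --pt "1 -0.01 -0.3 0 0"

```text
time: 8.2
tool_pos: [0.5598, 0.1205, 0.0203]
tcp_rot: [3.107, -0.462, -0.0]
wrist_force: [0.6, 0.6, -2.2]
width: 0.192
grip_force: 79.0
```

Feel for contact in 1 mm steps.

Call:
step_arm --pt "1 0 -0.1 0 0" --pt "1 0 -0.2 0 0" --pt "1 -0.01 -0.3 0 0" --pt "1 -0.01 -0.3 0 0" --pt "1 -0.01 -0.3 0 0"

```text
time: 8.7
tool_pos: [0.5606, 0.1235, 0.0203]
tcp_rot: [3.107, -0.462, -0.0]
wrist_force: [1.4, -0.2, -1.5]
width: 0.192
grip_force: 79.0
```

Call:
step_arm --pt "1 0 -0.1 0 0" --pt "1 0 -0.2 0 0" --pt "1 0 -0.2 0 0" --pt "1 0 -0.2 0 0"

```text
time: 9.1
tool_pos: [0.5609, 0.1251, 0.0202]
tcp_rot: [3.107, -0.462, -0.001]
wrist_force: [-0.4, -2.2, -1.9]
width: 0.188
grip_force: 78.9
```

Call:
step_arm --pt "1 0 -0.1 0 0" --pt "1 0 -0.2 0 0" --pt "1 0 -0.2 0 0" --pt "1 0 -0.2 0 0"

```text
time: 9.5
tool_pos: [0.5615, 0.1273, 0.0202]
tcp_rot: [3.107, -0.462, -0.001]
wrist_force: [-1.1, -2.9, -1.7]
width: 0.187
grip_force: 78.9
```

Call:
step_arm --pt "1 0 -0.2 0 0" --pt "1 -0.01 -0.4 0 0" --pt "1 -0.02 -0.6 0 0" --pt "1 -0.02 -0.8 0 0" --pt "1 -0.02 -0.8 0 0" --pt "1 -0.02 -0.8 0 0"

```text
time: 10.1
tool_pos: [0.5638, 0.1351, 0.0202]
tcp_rot: [3.107, -0.462, -0.0]
wrist_force: [-1.9, -4.4, -0.8]
width: 0.192
grip_force: 78.9
```

Call:
step_arm --pt "1 0 -0.2 0 0" --pt "1 -0.01 -0.4 0 0" --pt "1 -0.02 -0.6 0 0" --pt "1 -0.02 -0.6 0 0" --pt "1 -0.02 -0.6 0 0"

```text
time: 10.6
tool_pos: [0.5649, 0.1411, 0.0201]
tcp_rot: [-3.107, 0.462, 0.002]
wrist_force: [-3.1, -1.9, -2.0]
width: 0.19
grip_force: 78.9
```

```bash
python3 leg.py w5; python3 key.py w5.npz; python3 leg2.py w5.npz .0205 
```

```text
time 10.65
q [2.0170e-01 3.0780e-01 1.9772e+00 5.0000e-04 8.5760e-01 2.0672e+00]
tool_pos [0.5649 0.1411 0.0201]
tcp_rot [-3.1074e+00  4.6170e-01  1.7000e-03]
wrist_force [-2.2971 -2.1349 -1.1994]
torque [-0.3348  0.4641 -0.1242]
width 0.1915
grip_force 78.9456
n 16372 min [ 0.0051 -0.0248 -0.03  ] max [0.0962 0.0364 0.02  ]
spine1 [ 0.0673  0.0194 -0.0098]
spine2 [ 0.0405  0.0198 -0.0103]
gate1 [ 0.0584 -0.0134  0.0099]
gate2 [ 0.0305 -0.0138  0.0209]
bow [ 0.0865  0.0046 -0.0103]
collar [ 0.0229  0.0001 -0.0131]
0.016 88 x 0.0498 0.0567 y -0.0432 -0.0375 ymin -0.0432
0.022 96 x 0.0505 0.0567 y -0.0436 -0.0372 ymin -0.0436
0.028 112 x 0.0513 0.0567 y -0.0435 -0.0372 ymin -0.0435
0.034 121 x 0.0532 0.0566 y -0.0449 -0.0374 ymin -0.0449
0.046 800 x 0.0499 0.0571 y -0.0365 -0.0245 ymin -0.0434
[ 0.05660658 -0.0510446   0.0065    ]
[ 0.07059162 -0.1314462   0.0145    ]
[0.07528703 0.03999352 0.0145    ]
```

View pics/w5.png

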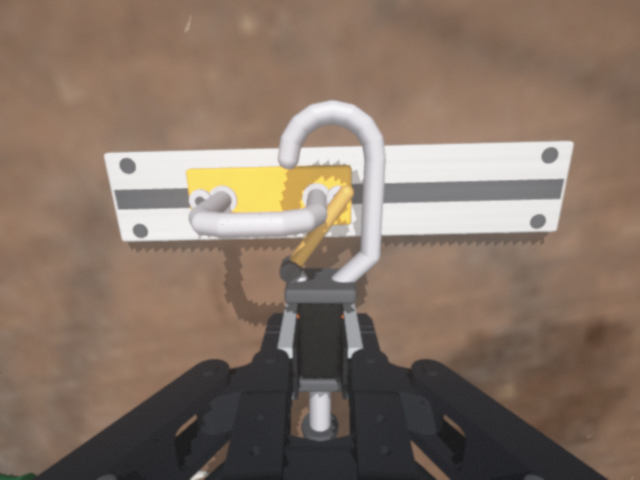

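The right leg is inside the hook, about 10.5 mm past the gate line, with the gate swung in (tip at (348,188)). Now I draw back, shifting slightly sideways to centre the leg in the bow.

Call:
step_arm --pt "1 -0.3 0 0 0" --pt "1 -0.6 -0.05 0 0" --pt "1 -0.9 -0.1 0 0" --pt "1 -1.2 -0.15 0 0" --pt "1 -1.5 -0.2 0 0" --pt "1 -1.8 -0.25 0 0" --pt "1 -2.1 -0.3 0 0" --pt "1 -2.1 -0.3 0 0" --pt "1 -2.1 -0.3 0 0" --pt "1 -2.1 -0.3 0 0"

```text
time: 11.65
tool_pos: [0.5466, 0.1499, 0.0205]
tcp_rot: [-3.107, 0.462, -0.001]
wrist_force: [-0.0, 0.5, -2.4]
width: 0.191
grip_force: 79.0
```

Call:
step_arm --pt "1 -0.1 0 0 0" --pt "1 -0.2 0 0 0" --pt "1 -0.2 0 0 0" --pt "1 -0.2 0 0 0"

```text
time: 12.05
tool_pos: [0.5443, 0.1503, 0.0203]
tcp_rot: [3.107, -0.462, -0.0]
wrist_force: [0.9, -0.9, -1.9]
width: 0.192
grip_force: 79.0
```

Call:
step_arm --pt "1 -0.1 0 0 0" --pt "1 -0.1 0 0 0" --pt "1 -0.1 0 0 0"

```text
time: 12.35
tool_pos: [0.5433, 0.1507, 0.0203]
tcp_rot: [3.107, -0.462, -0.0]
wrist_force: [0.1, 0.3, -1.9]
width: 0.186
grip_force: 79.0
```

Call:
step_arm --pt "1 -0.1 0 0 0" --pt "1 -0.1 0 0 0" --pt "1 -0.1 0 0 0"

```text
time: 12.65
tool_pos: [0.5423, 0.151, 0.0203]
tcp_rot: [3.107, -0.462, -0.0]
wrist_force: [0.4, -0.3, -1.0]
width: 0.188
grip_force: 79.0
```

Call:
step_arm --pt "1 -0.05 0 0 0" --pt "1 -0.05 0 0 0" --pt "1 -0.05 0 0 0"

```text
time: 12.95
tool_pos: [0.5419, 0.1511, 0.0203]
tcp_rot: [-3.107, 0.462, -0.0]
wrist_force: [-0.4, 1.4, -2.0]
width: 0.189
grip_force: 79.0
```

Call:
step_arm --pt "1 -0.05 0 0 0" --pt "1 -0.05 0 0 0" --pt "1 -0.05 0 0 0"

```text
time: 13.25
tool_pos: [0.5417, 0.1512, 0.0204]
tcp_rot: [-3.107, 0.462, -0.001]
wrist_force: [0.1, 0.4, -1.7]
width: 0.192
grip_force: 79.0
```

```bash
python3 leg.py w6; python3 key.py w6.npz; python3 leg2.py w6.npz .0205 | sed -n 3,5p
```

```text
time 13.3
q [ 2.2800e-01  2.7460e-01  2.0213e+00 -2.0000e-04  8.4520e-01  2.0940e+00]
tool_pos [0.5417 0.1512 0.0204]
tcp_rot [-3.1074e+00  4.6200e-01 -7.0000e-04]
wrist_force [ 1.5746 -0.3988 -2.0904]
torque [-0.0203 -0.1079 -0.057 ]
width 0.1864
grip_force 78.9918
n 15104 min [ 0.0078 -0.0234 -0.03  ] max [0.096  0.0349 0.02  ]
spine1 [ 0.0671  0.0193 -0.0101]
spine2 [ 0.0405  0.0198 -0.01  ]
gate1 [ 0.0617 -0.0117 -0.0093]
gate2 [ 0.0401 -0.0112 -0.0093]
bow [ 0.0866  0.0046 -0.0101]
collar [ 0.023   0.0001 -0.0139]Traceback (most recent call last):
  File "leg2.py", line 7, in <module>
    P=S[(H>lo)&(H<hi)];P2=P[P[:,1]>np.nanmax(P[:,1])-.012]
                                   ~~~~~~~~~^^^^^^^^
    res = np.fmax.reduce(a, axis=axis, out=out, **kwargs)
ValueError: zero-size array to reduction operation fmax which has no identity
```

Gate shut, leg in the bow. Continue pulling in small steps.

Call:
step_arm --pt "1 -0.05 0 0 0" --pt "1 -0.05 0 0 0" --pt "1 -0.05 0 0 0"

```text
time: 13.6
tool_pos: [0.5415, 0.1513, 0.0204]
tcp_rot: [-3.107, 0.462, -0.002]
wrist_force: [3.3, -2.3, -2.8]
width: 0.193
grip_force: 78.9
```

Call:
step_arm --pt "1 -0.05 0 0 0" --pt "1 -0.05 0 0 0" --pt "1 -0.05 0 0 0"

```text
time: 13.9
tool_pos: [0.5415, 0.1514, 0.0206]
tcp_rot: [-3.107, 0.462, -0.003]
wrist_force: [4.9, -2.0, -4.6]
width: 0.185
grip_force: 78.8
```

Call:
step_arm --pt "1 -0.05 0 0 0" --pt "1 -0.05 0 0 0" --pt "1 -0.05 0 0 0"

```text
time: 14.2
tool_pos: [0.5415, 0.1514, 0.0206]
tcp_rot: [-3.107, 0.462, -0.005]
wrist_force: [5.4, -3.9, -4.7]
width: 0.188
grip_force: 78.7
```

Call:
step_arm --pt "1 -0.04 0 0 0" --pt "1 -0.08 0 0 0" --pt "1 -0.08 0 0 0" --pt "1 -0.08 0 0 0"

```text
time: 14.6
tool_pos: [0.5414, 0.1515, 0.0208]
tcp_rot: [-3.107, 0.462, -0.007]
wrist_force: [8.8, -3.6, -5.6]
width: 0.19
grip_force: 78.6
```

```bash
python3 - <<'E'
from h import *
F=[]
for i in range(6):
    F.append(bot.read_state()['wrist_force']); bot.read_camera('wrist')
F=np.array(F);print(F.round(1),F.mean(0),np.hypot(*F.mean(0)[:2]))
E
```

```text
[[ 8.8 -3.6 -5.6]
 [ 8.3 -4.3 -5.7]
 [ 8.1 -4.1 -5.1]
 [ 8.1 -4.1 -5.4]
 [ 8.5 -2.9 -4.8]
 [ 8.2 -3.4 -5.8]] [ 8.34587049 -3.74401022 -5.40068493] 9.147194476936749
```

Call:
step_arm --pt "1 -0.03 0 0 0" --pt "1 -0.03 0 0 0" --pt "1 -0.03 0 0 0" --pt "1 -0.03 0 0 0" --pt "1 -0.03 0 0 0" --pt "1 -0.03 0 0 0" --pt "1 -0.03 0 0 0" --pt "1 -0.03 0 0 0" --pt "1 -0.03 0 0 0" --pt "1 -0.03 0 0 0" --pt "1 -0.03 0 0 0" --pt "1 -0.03 0 0 0" --pt "1 -0.03 0 0 0" --pt "1 -0.03 0 0 0" --pt "1 -0.03 0 0 0"

```text
time: 16.4
tool_pos: [0.5414, 0.1515, 0.0208]
tcp_rot: [-3.107, 0.462, -0.007]
wrist_force: [8.4, -3.9, -6.5]
width: 0.191
grip_force: 78.5
```

```bash
python3 - <<'E'
from h import *
F=[]
for i in range(6):
    F.append(bot.read_state()['wrist_force']); bot.read_camera('wrist')
F=np.array(F);print(F.mean(0),np.hypot(*F.mean(0)[:2]))
E
```

```text
[ 8.92421213 -3.8015397  -6.28253709] 9.700168359934622
```

Call:
step_arm --pt "1 0.2 0 0 0" --pt "1 0.4 0 0 0" --pt "1 0.4 0 0.2 0" --pt "1 0.4 0 0.4 0" --pt "1 0.4 0 0.6 0" --pt "1 0.4 0 0.7 0" --pt "1 0.4 0 0.7 0" --pt "1 0.4 0 0.7 0"

```text
time: 17.5
tool_pos: [0.5426, 0.1508, 0.0132]
tcp_rot: [3.107, -0.462, -0.0]
wrist_force: [1.0, -0.5, -1.0]
width: 0.187
grip_force: 79.1
```

Call:
step_arm --pt "1 0 0 0.1 0" --pt "1 0 0 0.2 0" --pt "1 0 0 0.2 0" --pt "1 0 0 0.2 0"

```text
time: 17.9
tool_pos: [0.5427, 0.1508, 0.0112]
tcp_rot: [3.107, -0.462, -0.0]
wrist_force: [-0.2, -1.1, -1.8]
width: 0.19
grip_force: 79.1
```

Call:
step_arm --pt "1 0 0 0.1 0" --pt "1 0 0 0.1 0" --pt "1 0 0 0.1 0"

```text
time: 18.2
tool_pos: [0.5429, 0.1509, 0.0104]
tcp_rot: [-3.107, 0.462, -0.0]
wrist_force: [0.3, -0.3, -1.3]
width: 0.187
grip_force: 79.1
```

Call:
step_arm --pt "1 0 0 0.1 0" --pt "1 0 0 0.1 0" --pt "1 0 0 0.1 0"

```text
time: 18.5
tool_pos: [0.5431, 0.1508, 0.0096]
tcp_rot: [-3.107, 0.462, -0.001]
wrist_force: [-0.1, 0.1, 1.4]
width: 0.189
grip_force: 79.4
```

Call:
step_arm --pt "1 0 0 0.1 0" --pt "1 0 0 0.1 0" --pt "1 0 0 0.1 0"

```text
time: 18.8
tool_pos: [0.5433, 0.1508, 0.0087]
tcp_rot: [-3.107, 0.462, -0.002]
wrist_force: [-0.6, -0.9, 3.3]
width: 0.188
grip_force: 79.7
```

Call:
step_arm --pt "1 0 0 0.1 0" --pt "1 0 0 0.1 0" --pt "1 0 0 0.1 0"

```text
time: 19.1
tool_pos: [0.5436, 0.1507, 0.0078]
tcp_rot: [-3.107, 0.462, -0.003]
wrist_force: [0.2, -2.8, 6.0]
width: 0.191
grip_force: 79.9
```

Call:
step_arm --pt "1 0 0 -0.1 0" --pt "1 0 0 -0.1 0" --pt "3 0 0 -0.1 0" --pt "5 0 0 -0.1 0" --pt "5 0 0 -0.1 0" --pt "5 0 0 -0.1 0" --pt "5 0 0 -0.1 0" --pt "5 0 0 -0.1 0" --force 20

```text
time: 19.9
tool_pos: [0.5425, 0.1509, 0.0082]
tcp_rot: [3.107, -0.462, -0.001]
wrist_force: [1.2, -0.7, -0.4]
width: 0.585
grip_force: 0.0
```

Call:
step_arm --pt "5 0 0 -1 0" --pt "5 0 0 -3 0" --pt "5 0 0 -6 0" --pt "5 0 0 -10 0" --pt "5 0 0 -14 0" --pt "5 0 0 -14 0" --pt "5 0 0 -14 0"

```text
time: 20.6
tool_pos: [0.5441, 0.1511, 0.1508]
tcp_rot: [-3.106, 0.462, -0.006]
wrist_force: [0.2, -0.1, -1.4]
width: 0.586
grip_force: 0.0
```

```bash
python3 leg.py w7; python3 - <<'E'
from h import *
z=np.load('w7.npz');W=cloud(z['d'],z['K'],z['T'])
im=z['im'];cv2.imwrite('pics/w7c.png',cv2.resize(im[90:390,170:490],None,fx=2,fy=2,interpolation=2)[:,:,::-1])
E
```

```text
time 20.65
q [0.2268 0.12   1.9324 0.     1.0882 2.0927]
tool_pos [0.5427 0.1508 0.1489]
tcp_rot [-3.1071e+00  4.6180e-01 -1.3000e-03]
wrist_force [-0.1049  0.1824 -0.2168]
torque [ 0.0094 -0.0441  0.0307]
width 0.5835
grip_force 0.0
```

View pics/w7c.png

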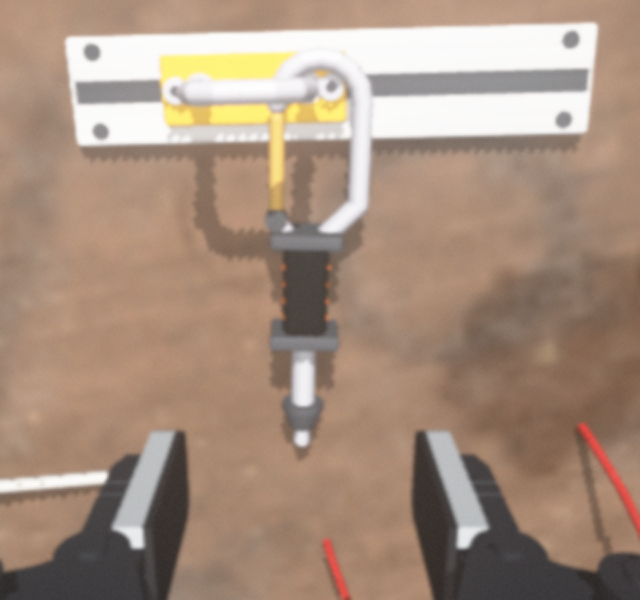

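The key lies flat with the gate shut, from (276,212) to (277,110). The right leg is inside the bow near (315,92), and the gripper is clear. I'm handing in.

```bash
python3 -c "
from h import *
print(bot.finish_job())"
```

```text
the job is handed in; nothing more can be done
None
```

The chuck key is clipped round the eye's right-hand leg with the gate shut; it held a tug of about 10 N for over a second, now lies released and flat, and the job is handed in at about 21 s.

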